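# Pop the filter hatch of the bench dust collector

## Task

The bench dust collector's filter is due for a change: push the round press pad of its filter hatch down once with your fingertips, until the push-push latch clicks over, then let go so that the hatch springs up by itself. Stay clear and watch it a moment to see that it stays fully open; do not press it again, push it back or pull on it once it has popped up. Leave the power button alone, and leave the things on and around the collector where they are: nothing is to be picked up.

Things in the scene. Friction and masses are not known exactly. Their poses are not given: they have to be found in the camera images.
- collector: bench dust collector, a heavy grey metal box fixed to the bench, 260 mm (its x) by 220 mm (its y) by 120 mm high; origin at the centre of its underside on the bench, z up, louvres on both its -x and +x faces, a black hose spigot on its -y side. On its top: the filter hatch and, at the corner away from it, the power button.
- hatch (a joint): angle of the filter hatch about its hinge, rad: 0.00 to 0.02 closed and latched, negative pushed in (firm stop at about -0.11), about 1.05 fully open. Pushed to -0.08 or lower, its push-push latch releases; it stays down while held, and when the finger lifts away a spring swings it fully open in about 1.5 s and holds it. A push that is too short leaves it latched; pushed shut again it latches again.
- hatch_pad (a point): centre of the top of the press pad: a raised black rubber disc, 32 mm across, 2 mm high, on the hatch 88 mm from the hinge and 22 mm from the free edge; moves with the hatch; closed, it is 133 mm above the bench. In its frame x points to the hinge, z up out of the hatch. A push of 8 mm at 3 to 5 N surely releases the latch; the stop is at about 11 mm.
- hatch_edge (a point): middle of the free edge of the hatch, at its upper face; moves with it. The hatch is a plain aluminium plate, 110 mm from hinge to free edge, 100 mm wide, 12 mm thick; closed, it stands 10 mm proud of the collector's top.
- hatch_hinge (a point): middle of the hinge axis, fixed on the collector at the far (+x) edge of the hatch, level with the underside of the closed hatch, 118 mm above the bench; the axis runs along this frame's y.
- power_button (a joint): travel of the power button in m: 0 is out, 0.005 fully in (4 N). To be left alone.
- power_button_top (a point): centre of the top of the round grey power button, 26 mm across, in a black housing on the collector's top, 106 mm to the side (the collector's -y) of the press pad. To be left alone.
- sanding_block: loose wooden sanding block with a cork sole, 26 x 75 x 25 mm, lying on the collector's top in front of the hatch; origin at the centre of its underside. To be left alone.
- glue_bottle: loose white plastic glue bottle, 48 mm across, 130 mm tall, standing on the bench beside the collector; origin at the centre of its underside. To be left alone.
- finish_jar: loose amber jar with a steel lid, 60 mm across, 75 mm tall, standing on the bench at the collector's other side; origin at the centre of its underside. To be left alone.
- brush: loose brush about 200 mm long lying on the bench behind the collector (+x), handle along its -x. To be left alone.

How it is judged:
By the outcome, as a careful person would: the job done as asked, in the order asked, and still so for the second after the job is handed in, with the robot touching nothing.
It also fails if it takes over 32 s, if anything falls off the work surface, if the arm or the gripper's body presses on something with over 40 N, if the wrist force passes 120 N, or if a joint passes its speed limit or range.

## Robot

A 6-joint arm with a two-finger parallel gripper is mounted at the origin on the work surface. World frame = base frame: x ahead of the robot, y to its left, z up, the work surface at z = 0. Lengths are in m, angles in rad, forces in N, time in s.
With the tool pointing down it reaches from about 0.35 to 0.775 m from the base axis. Payload 5.5 kg.
Tool frame: the origin (TCP) lies at the very end of the fingers, on their centre line; the grasp point (between the pads) lies behind it (env.hold_point_z is the z of the grasp point in the tool frame, in m); z points along the fingers, y is the line along which they close (so a half turn about z gives the same grasp; the last joint's range is limited). The gripper opens to 85 mm and grips with 20 to 120 N. Pads are 22 mm wide; open, the fingers measure 114 mm over their backs; the gripper's body (76 mm by 85 mm) begins 54 mm behind the grasp point. The pads swing forward as they close: fully open they stand 13 mm farther back than shut.
Start: joints at [1.089, 0.313, 0.046, 1.304, 0, 1.431], TCP at [0.193, 0.542, 0.205] pointing down, gripper open.
Joint ranges: [-2.76, 2.76], [-0.86, 1.69], [-1.03, 1.26], [-2.2, 2.34], [-1.47, 1.5], [-3.14, 3.14]. Speed limits (rad/s): [2.57, 2.57, 3.14, 3.14, 3.14, 3.14].

## Interface

Orientations are given as a unit quaternion [w, x, y, z].
In Python, from workcell import env gives the robot as it stands.
- The arm moves only by the tool arm_command, never from a script. Its argument "rows" is a list of rows, each an object with "delta_pos": the shift along the tool's x, y, z scaled (see below), a list of three; "rot": the turn, a rotation vector about the tool's x, y, z scaled (see below), a list of three; "fingers": the closure, from 0 (fully open) to 1 (shut). A call has 1 to 20 rows; each row shifts and turns the commanded pose from where the row before left it, along the tool's axes as they then stand; what a row does not reach is not made up. The controller multiplies each number of a shift by 0.02 m and each number of a turn by 360 degrees. A row lasts 1/10 s, in which the tool goes at most 50 mm and 8.59 degrees, less where a joint would pass 70% of its speed; a pose out of reach is approached as far as the arm can. A call with a number of a shift or a turn outside -1 to 1 is refused whole. A call with a gripper value outside its range is refused whole. The fingers move at their own pace and stop on an object; "squeeze" is the grip in N (left out, the last holds). Time passes only in rows, so rows that do not move let the fingers close. It gives the time, the measured TCP pose, the force and the opening at its end, in the units of the state.
- env.get_state(): the state, without advancing time (a new reading comes with each control period).
- env.read_camera(name): name is "side" or "top" or "wrist"; returns (picture, depth): 384x512x3 uint8, blue, green, red; 384x512 float32, m along the optical axis (not along the pixel's ray), 0 where there is no reading.
- env.get_calibration(name): a dict with "mtx" (3x3 intrinsics, pixels), "distortion" ([k1, k2, p1, p2, k3] as OpenCV has them; the pictures are not rectified), "R" (3x3) and "t" (3): a world point X has camera coordinates R X + t. Camera axes: x right, y down, z forward; pixel columns grow to the right and rows downward; lengths in m; the calibration is good to about 2 mm. A picture is of the moment at which its call begins: read the wrist's pose just before it. get_calibration takes no time and is no camera call; for the wrist camera it gives the pose at the moment of the call.
- env.hand_in(): hands the job in, once; it reports no verdict.
The state is a dict: "clock": time; "joint_pos": joint angles; "qvel": joint speeds; "tau": joint torques, N m; "tcp_pos": TCP position; "orientation": TCP orientation; "wrist_force": force on the tool from outside, world axes, zero at the start; "ft_torque": the same for the moment, N m; "finger_gap": finger opening in m.
Only numpy, scipy, OpenCV 4.12 (cv2) and the standard library are available. Lean on these libraries where they do the work, as an engineer would, in place of code of your own. Each camera call takes 0.05 s, during which the arm holds its last target. There are 200 camera calls.

## Working session

There is one attempt and no reset: what is moved stays moved. The work goes in short steps, Python scripts to look and compute and a tool call to move; the robot and the scene stay as the last step left them, time stands still between calls to the robot, and variables do not carry over. Pictures are saved under pics/ and viewed, on a budget of 10 in all, crops included, one or two more only if the job needs it, and the job is handed in when it is done.

Besides the shell and the picture viewer there is one more tool, called after "Request:" as name([rows], argument=value, ...), one row to a line, values as JSON. arm_command: Moves the arm, as the interface text tells. Shifts and turns lie within -1 to 1; 1 stands for 0.02 m of shift or 360 degrees of turn. Its arguments: {"type":"object","properties":{"rows":{"type":"array","items":{"type":"object","properties":{"delta_pos":{"type":"array","items":{"type":"number","minimum":-1,"maximum":1}},"rot":{"type":"array","items":{"type":"number","minimum":-1,"maximum":1}},"fingers":{"type":"number"}}}},"squeeze":{"type":"number"}},"required":["rows"]}

```bash
mkdir -p pics; cat > h.py <<'E'
import numpy as np, cv2
from workcell import env
def snap(n,f):
    c=env.get_calibration(n); p,d=env.read_camera(n)
    cv2.imwrite(f'pics/{f}.png',p); np.savez(f'pics/{f}.npz',d=d,**{k:np.array(c[k]) for k in('mtx','distortion','R','t')})
def world(f,u,v,z=None):
    a=np.load(f'pics/{f}.npz'); q=cv2.undistortPoints(np.array([[[u,v]]],float),a['mtx'],a['distortion'])[0,0]
    r=np.r_[q,1]; C=-a['R'].T@a['t'].ravel(); w=a['R'].T@r
    s=np.median(a['d'][int(v)-1:int(v)+2,int(u)-1:int(u)+2]) if z is None else (z-C[2])/w[2]
    return C+s*w
E
python3 - <<'E'
from h import *
snap('top','t0'); snap('side','s0')
a=cv2.imread('pics/t0.png');b=cv2.imread('pics/s0.png')
cv2.imwrite('pics/both.png',a)
s=env.get_state(); print(s, env.hold_point_z)
E
```

```text
{'clock': 0.1, 'joint_pos': array([ 1.08940435e+00,  3.13942917e-01,  4.50933387e-02,  1.30357732e+00,
       -1.45436375e-05,  1.43115418e+00]), 'qvel': array([-1.33234435e-03, -2.56528865e-03,  3.27086705e-03,  4.93094182e-04,
       -2.52717107e-05, -1.57079786e-03]), 'tau': array([ 2.96879021e-03, -4.81724274e+01,  2.99244422e+01,  1.27804518e-02,
       -1.66027330e-04,  2.18551048e-05]), 'tcp_pos': array([0.19251131, 0.54129727, 0.20378834]), 'orientation': array([-2.42187522e-04,  1.70044523e-01,  9.85436043e-01, -7.78517776e-04]), 'wrist_force': array([-0.25315094, -0.20332308, -0.4189378 ]), 'ft_torque': array([ 0.02184861, -0.03820515, -0.00882137]), 'finger_gap': 0.08523690522280883} -0.0187
```

View pics/t0.png

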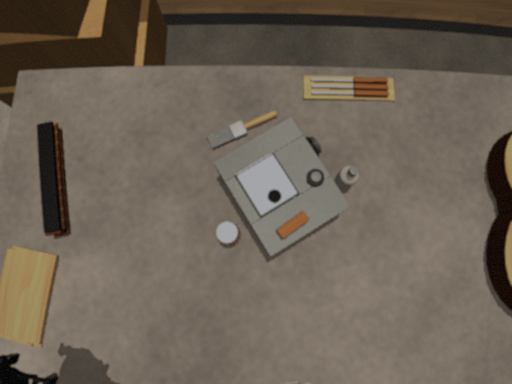

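View pics/s0.png

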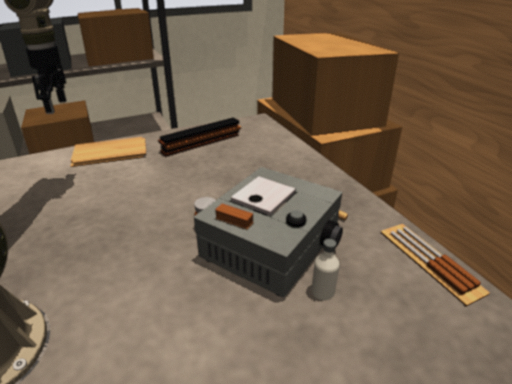

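The top view shows the pad at (274,196), the button at (316,178), the sanding block at (293,225), the jar at (227,232) and the bottle at (348,178). The side view shows the pad at (256,198) and the button at (296,218).

```bash
python3 - <<'E'
from h import *
np.set_printoptions(precision=4,suppress=True)
def blob(f,u,v,r=9):
    g=cv2.imread(f'pics/{f}.png',0)[v-r:v+r+1,u-r:u+r+1]; m=(g<60).astype(np.uint8)
    n,l,s,c=cv2.connectedComponentsWithStats(m); k=1+np.argmax(s[1:,4]); print(f,s[k],c[k]+[u-r,v-r]); return c[k]+[u-r,v-r]
P={}
for f,u,v in(('t0',274,196),('s0',256,198)):
    c=blob(f,u,v); P[f]=c; print('pad depth',world(f,*c),'z=.133',world(f,*c,z=.133))
def ray(f,c):
    A=world(f,*c,z=0);B=world(f,*c,z=.3); return A,(B-A)/np.linalg.norm(B-A)
A,a=ray('t0',P['t0']);B,b=ray('s0',P['s0'])
s=np.linalg.lstsq(np.c_[a,-b],B-A,rcond=None)[0]; print('tri',A+s[0]*a,B+s[1]*b)
for n,u,v in(('button',316,178),('block',293,225),('hatch c',266,184),('hL far',271,155),('hR far',298,187),('hLnear',236,175),('hRnear',263,215)): print(n,world('t0',u,v))
E
```

```text
t0 [ 4  4 11 11 97] [274.     195.8144]
pad depth [0.5662 0.0649 0.1327] z=.133 [0.5662 0.0649 0.133 ]
s0 [ 3  7 12  6 57] [255.1053 198.2632]
pad depth [0.5666 0.0652 0.1338] z=.133 [0.5671 0.0663 0.133 ]
tri [0.566 0.065 0.134] [0.5664 0.0648 0.1341]
button [ 0.6074 -0.0313  0.1407]
block [0.4986 0.0225 0.1449]
hatch c [0.594  0.0835 0.1307]
hL far [0.6652 0.0722 0.1252]
hR far [0.5899 0.0083 0.1196]
hLnear [0.6173 0.1543 0.1187]
hRnear [0.5231 0.0897 0.1202]
```

Both views agree: the pad is at (0.566, 0.065, 0.133), and the 0.104 m pad-to-button distance matches the text. The tool's current heading works, so I'll close the fingers and travel over at z≈0.2.

Request:
arm_command([
  {"delta_pos": [-0.3,-0.2,0],"fingers": 1},
  {"delta_pos": [-0.7,-0.4,0],"fingers": 1},
  {"delta_pos": [-1,-0.6,0],"fingers": 1},
  {"delta_pos": [-1,-0.6,0],"fingers": 1},
  {"delta_pos": [-1,-0.6,0],"fingers": 1},
  {"delta_pos": [-1,-0.6,0],"fingers": 1},
  {"delta_pos": [-1,-0.6,0],"fingers": 1},
  {"delta_pos": [-1,-0.6,0],"fingers": 1},
  {"delta_pos": [-1,-0.6,0],"fingers": 1},
  {"delta_pos": [-1,-0.6,0],"fingers": 1},
  {"delta_pos": [-1,-0.6,0],"fingers": 1},
  {"delta_pos": [-1,-0.6,0],"fingers": 1},
  {"delta_pos": [-1,-0.6,0],"fingers": 1},
  {"delta_pos": [-1,-0.6,0],"fingers": 1},
  {"delta_pos": [-1,-0.6,0],"fingers": 1},
  {"delta_pos": [-1,-0.6,0],"fingers": 1},
  {"delta_pos": [-1,-0.6,0],"fingers": 1},
  {"delta_pos": [-1,-0.6,0],"fingers": 1},
  {"delta_pos": [-1,-0.6,0],"fingers": 1},
  {"delta_pos": [-1,-0.6,0],"fingers": 1},
])

```text
schema error: expected keys delta_pos, rot, fingers
```

```bash
cat >> h.py <<'E'
def go(p):
    from scipy.spatial.transform import Rotation as R
    s=env.get_state(); q=s['orientation']; M=R.from_quat(np.r_[q[1:],q[0]])
    print(s['clock'],s['tcp_pos'].round(4),s['wrist_force'].round(2),s['finger_gap'],'to go/20mm',(M.inv().apply(np.array(p)-s['tcp_pos'])/.02).round(3))
E
python3 -c "
from h import *
go([.566,.065,.16])"
```

```text
0.1 [0.1925 0.5413 0.2038] [-0.25 -0.2  -0.42] 0.08523690522280883 to go/20mm [-25.576 -16.176   2.21 ]
```

Request:
arm_command([
  {"delta_pos": [-0.3,-0.2,0],"rot": [0,0,0],"fingers": 1},
  {"delta_pos": [-0.7,-0.4,0],"rot": [0,0,0],"fingers": 1},
  {"delta_pos": [-1,-0.6,0],"rot": [0,0,0],"fingers": 1},
  {"delta_pos": [-1,-0.6,0],"rot": [0,0,0],"fingers": 1},
  {"delta_pos": [-1,-0.6,0],"rot": [0,0,0],"fingers": 1},
  {"delta_pos": [-1,-0.6,0],"rot": [0,0,0],"fingers": 1},
  {"delta_pos": [-1,-0.6,0],"rot": [0,0,0],"fingers": 1},
  {"delta_pos": [-1,-0.6,0],"rot": [0,0,0],"fingers": 1},
  {"delta_pos": [-1,-0.6,0],"rot": [0,0,0],"fingers": 1},
  {"delta_pos": [-1,-0.6,0],"rot": [0,0,0],"fingers": 1},
  {"delta_pos": [-1,-0.6,0],"rot": [0,0,0],"fingers": 1},
  {"delta_pos": [-1,-0.6,0],"rot": [0,0,0],"fingers": 1},
  {"delta_pos": [-1,-0.6,0],"rot": [0,0,0],"fingers": 1},
  {"delta_pos": [-1,-0.6,0],"rot": [0,0,0],"fingers": 1},
  {"delta_pos": [-1,-0.6,0],"rot": [0,0,0],"fingers": 1},
  {"delta_pos": [-1,-0.6,0],"rot": [0,0,0],"fingers": 1},
  {"delta_pos": [-1,-0.6,0],"rot": [0,0,0],"fingers": 1},
  {"delta_pos": [-1,-0.6,0],"rot": [0,0,0],"fingers": 1},
  {"delta_pos": [-1,-0.6,0],"rot": [0,0,0],"fingers": 1},
  {"delta_pos": [-1,-0.6,0],"rot": [0,0,0],"fingers": 1},
])

```text
clock: 2.1
tcp_pos: [0.4746, 0.1975, 0.2046]
orientation: [-0.0, 0.171, 0.985, -0.0]
wrist_force: [-0.3, -0.1, -0.2]
finger_gap: 0.0
```

```bash
python3 -c "
from h import *
go([.566,.065,.16])"
```

```text
2.1 [0.4746 0.1975 0.2046] [-0.33 -0.09 -0.21] 6.483425658811259e-06 to go/20mm [-6.53  -4.705  2.232]
```

Request:
arm_command([
  {"delta_pos": [-1,-0.7,0],"rot": [0,0,0],"fingers": 1},
  {"delta_pos": [-1,-0.7,0],"rot": [0,0,0],"fingers": 1},
  {"delta_pos": [-1,-0.7,0],"rot": [0,0,0],"fingers": 1},
  {"delta_pos": [-1,-0.7,0],"rot": [0,0,0],"fingers": 1},
  {"delta_pos": [-1,-0.7,0],"rot": [0,0,0],"fingers": 1},
  {"delta_pos": [-0.9,-0.7,0.4],"rot": [0,0,0],"fingers": 1},
  {"delta_pos": [-0.5,-0.4,0.8],"rot": [0,0,0],"fingers": 1},
  {"delta_pos": [-0.2,-0.1,0.7],"rot": [0,0,0],"fingers": 1},
  {"delta_pos": [0,0,0.3],"rot": [0,0,0],"fingers": 1},
  {"delta_pos": [0,0,0],"rot": [0,0,0],"fingers": 1},
  {"delta_pos": [0,0,0],"rot": [0,0,0],"fingers": 1},
])

```text
clock: 3.2
tcp_pos: [0.567, 0.0667, 0.1612]
orientation: [0.0, 0.17, 0.985, 0.0]
wrist_force: [-0.5, 0.8, -0.3]
finger_gap: -0.0001
```

```bash
python3 -c "
from h import *
go([.566,.065,.133]); snap('side','s1'); snap('wrist','w1')
a=cv2.imread('pics/s1.png')[140:290,160:360];b=cv2.imread('pics/w1.png')
cv2.imwrite('pics/c1.png',np.hstack([cv2.resize(a,(400,300)),cv2.resize(b,(400,300))]))"
```

```text
3.2 [0.567  0.0667 0.1612] [-0.52  0.79 -0.31] -6.776452381506257e-05 to go/20mm [ 0.019 -0.097  1.408]
```

View pics/c1.png

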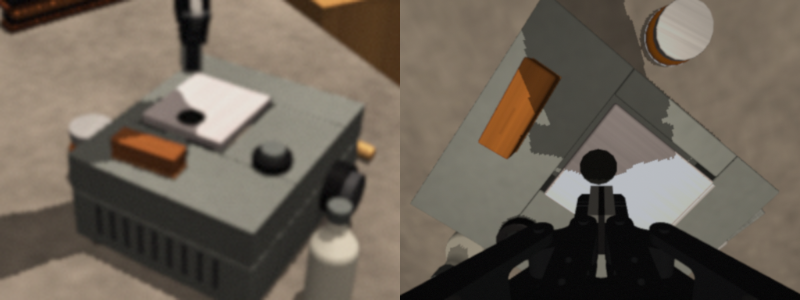

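The left crop shows fingertips at about (193,68) above the pad at (190,117), and the gap looks bigger than 28 mm. The right crop (wrist) shows the pad at about (598,165), just ahead of the tips. I'll check these numerically.

```bash
python3 - <<'E'
from h import *
np.set_printoptions(precision=4,suppress=True)
a=np.load('pics/s1.npz')
for X in([.567,.0667,.1612],[.566,.065,.133]):
    print('side proj',cv2.projectPoints(np.array([X]),cv2.Rodrigues(a['R'])[0],a['t'],a['mtx'],a['distortion'])[0].ravel())
print('side pad',world('s1',255.5,198.5),'side tip px depth',world('s1',256,172))
u,v=198*1.28,165*1.28
print('wrist pad',world('w1',u,v),world('w1',u,v,z=.133)); print('wrist tip',world('w1',200*1.28,192*1.28))
w=np.load('pics/w1.npz'); print(cv2.projectPoints(np.array([[.567,.0667,.1612],[.566,.065,.133]]),cv2.Rodrigues(w['R'])[0],w['t'],w['mtx'],w['distortion'])[0].reshape(2,2)/1.28)
E
```

```text
side proj [254.9913 186.9752]
side proj [254.9032 198.6815]
side pad [0.5672 0.0645 0.1334] side tip px depth [0.5641 0.0554 0.2037]
wrist pad [0.5634 0.0667 0.132 ] [0.5631 0.0669 0.133 ]
wrist tip [0.5567 0.0712 0.1987]
[[199.1814 183.154 ]
 [197.0803 168.851 ]]
```

```bash
python3 - <<'E'
from h import *
np.set_printoptions(precision=3,suppress=True)
for v in range(168,200,2): print(v,world('s1',255,v),cv2.imread('pics/s1.png')[v,255])
cv2.imwrite('pics/c2.png',cv2.resize(cv2.imread('pics/s1.png')[140:215,205:305],(800,600),interpolation=cv2.INTER_CUBIC))
E
```

```text
168 [0.562 0.055 0.214] [15 15 15]
170 [0.561 0.054 0.209] [13 11  9]
172 [0.562 0.055 0.204] [13 11 11]
174 [0.562 0.055 0.2  ] [19 18 19]
176 [0.564 0.061 0.191] [76 83 85]
178 [0.611 0.164 0.121] [162 171 179]
180 [0.6   0.139 0.132] [213 222 231]
182 [0.596 0.13  0.132] [217 225 231]
184 [0.592 0.12  0.133] [216 224 231]
186 [0.588 0.113 0.133] [217 225 231]
188 [0.585 0.107 0.132] [214 223 231]
190 [0.581 0.098 0.132] [214 222 232]
192 [0.578 0.091 0.132] [192 201 212]
194 [0.574 0.083 0.132] [ 91  96 106]
196 [0.57  0.074 0.133] [ 9  7 11]
198 [0.566 0.065 0.134] [12 11 12]
```

View pics/c2.png

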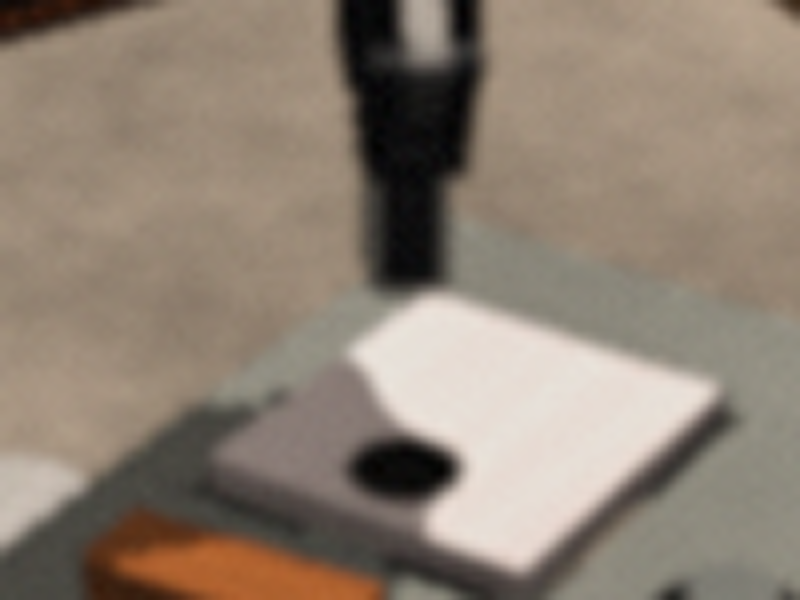

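Side depth puts the fingertips at z≈0.19, about 30 mm above the reported TCP, though x and y agree. I won't trust the TCP height. I'll go down in small steps and find the contact by force.

Request:
arm_command([
  {"delta_pos": [0,-0.1,0.4],"rot": [0,0,0],"fingers": 1},
  {"delta_pos": [0,0,0.4],"rot": [0,0,0],"fingers": 1},
  {"delta_pos": [0,0,0.3],"rot": [0,0,0],"fingers": 1},
  {"delta_pos": [0,0,0],"rot": [0,0,0],"fingers": 1},
])

```text
clock: 3.7
tcp_pos: [0.5655, 0.065, 0.1371]
orientation: [-0.001, 0.17, 0.985, -0.0]
wrist_force: [0.3, 0.4, 0.7]
finger_gap: 0.0001
```

Request:
arm_command([
  {"delta_pos": [0,0,0.15],"rot": [0,0,0],"fingers": 1},
  {"delta_pos": [0,0,0.15],"rot": [0,0,0],"fingers": 1},
  {"delta_pos": [0,0,0],"rot": [0,0,0],"fingers": 1},
])

```text
clock: 4.0
tcp_pos: [0.5664, 0.0649, 0.1322]
orientation: [-0.0, 0.17, 0.985, -0.0]
wrist_force: [-0.3, 0.8, -0.6]
finger_gap: 0.0002
```

```bash
python3 - <<'E'
from h import *
np.set_printoptions(precision=3,suppress=True)
go([.566,.065,.133]); snap('side','s2')
for v in range(176,200,2): print(v,world('s2',255,v),cv2.imread('pics/s2.png')[v,255])
E
```

```text
4.0 [0.566 0.065 0.132] [-0.32  0.81 -0.55] 0.00020790968116688818 to go/20mm [ 0.018 -0.002 -0.041]
176 [0.561 0.053 0.196] [10 11 10]
178 [0.562 0.055 0.191] [17 16 16]
180 [0.561 0.054 0.186] [14 12 12]
182 [0.561 0.053 0.182] [16 15 15]
184 [0.561 0.053 0.177] [11 11 10]
186 [0.561 0.053 0.172] [12 12 12]
188 [0.562 0.055 0.167] [80 85 90]
190 [0.58  0.094 0.135] [178 185 198]
192 [0.578 0.092 0.131] [133 139 152]
194 [0.575 0.084 0.132] [73 76 86]
196 [0.569 0.072 0.135] [10 11 10]
198 [0.566 0.065 0.135] [10 10 14]
```

No contact at TCP 0.132, and the tips measure about 0.165. That confirms the 30 mm offset, so contact should come near TCP 0.102.

Request:
arm_command([
  {"delta_pos": [0,0,0.3],"rot": [0,0,0],"fingers": 1},
  {"delta_pos": [0,0,0.3],"rot": [0,0,0],"fingers": 1},
  {"delta_pos": [0,0,0.3],"rot": [0,0,0],"fingers": 1},
  {"delta_pos": [0,0,0],"rot": [0,0,0],"fingers": 1},
])

```text
clock: 4.45
tcp_pos: [0.5656, 0.0649, 0.1132]
orientation: [-0.001, 0.17, 0.985, -0.0]
wrist_force: [-0.1, 0.2, -0.0]
finger_gap: 0.0002
```

Request:
arm_command([
  {"delta_pos": [0,0,0.2],"rot": [0,0,0],"fingers": 1},
  {"delta_pos": [0,0,0],"rot": [0,0,0],"fingers": 1},
])

```text
clock: 4.65
tcp_pos: [0.5662, 0.0649, 0.1101]
orientation: [-0.0, 0.17, 0.985, -0.0]
wrist_force: [-0.3, -0.2, -0.2]
finger_gap: 0.0
```

Request:
arm_command([
  {"delta_pos": [0,0,0.15],"rot": [0,0,0],"fingers": 1},
  {"delta_pos": [0,0,0],"rot": [0,0,0],"fingers": 1},
])

```text
clock: 4.85
tcp_pos: [0.5664, 0.0649, 0.1073]
orientation: [-0.0, 0.17, 0.985, 0.0]
wrist_force: [-0.4, 1.0, -0.2]
finger_gap: 0.0004
```

```bash
python3 - <<'E'
from h import *
np.set_printoptions(precision=3,suppress=True)
go([.566,.065,.133]); snap('side','s3')
cv2.imwrite('pics/c3.png',cv2.resize(cv2.imread('pics/s3.png')[140:215,205:305],(800,600),interpolation=cv2.INTER_CUBIC))
E
```

```text
4.85 [0.566 0.065 0.107] [-0.41  0.98 -0.16] 0.00041712813359951086 to go/20mm [ 0.021 -0.003 -1.284]
```

View pics/c3.png

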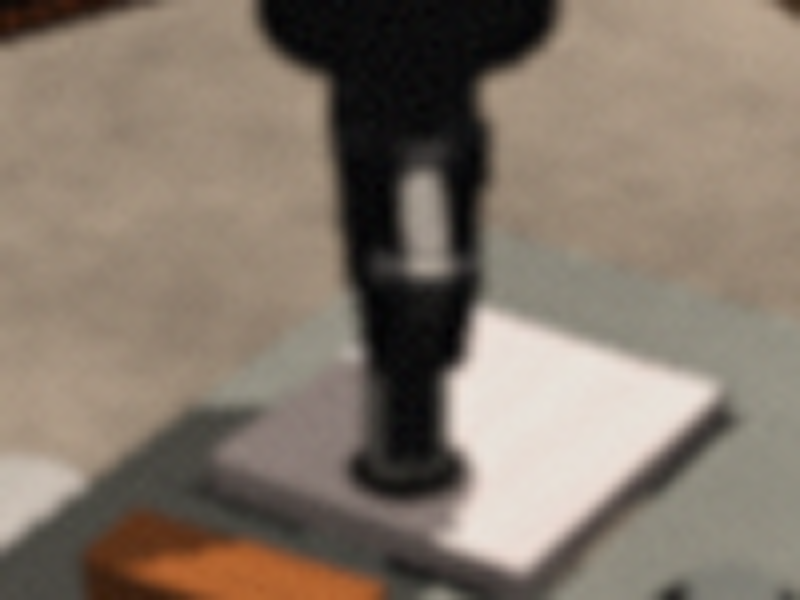

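The fingertips (about (415,465)) are centred over the pad (407,470) and almost touching it. Now 2 mm steps, watching the force.

Request:
arm_command([
  {"delta_pos": [0,0,0.1],"rot": [0,0,0],"fingers": 1},
  {"delta_pos": [0,0,0],"rot": [0,0,0],"fingers": 1},
])

```text
clock: 5.1
tcp_pos: [0.5667, 0.0648, 0.1058]
orientation: [0.0, 0.17, 0.985, 0.0]
wrist_force: [-1.1, -1.8, 2.5]
finger_gap: 0.0001
```

Request:
arm_command([
  {"delta_pos": [0,0,0.1],"rot": [0,0,0],"fingers": 1},
  {"delta_pos": [0,0,0],"rot": [0,0,0],"fingers": 1},
])

```text
clock: 5.3
tcp_pos: [0.5665, 0.0647, 0.1037]
orientation: [0.0, 0.17, 0.985, -0.0]
wrist_force: [-1.5, -0.8, 3.3]
finger_gap: 0.0
```

Request:
arm_command([
  {"delta_pos": [0,0,0.1],"rot": [0,0,0],"fingers": 1},
  {"delta_pos": [0,0,0],"rot": [0,0,0],"fingers": 1},
])

```text
clock: 5.5
tcp_pos: [0.5663, 0.0646, 0.1014]
orientation: [-0.0, 0.17, 0.985, -0.0]
wrist_force: [-1.0, -2.2, 4.0]
finger_gap: 0.0001
```

Request:
arm_command([
  {"delta_pos": [0,0,0.1],"rot": [0,0,0],"fingers": 1},
  {"delta_pos": [0,0,0],"rot": [0,0,0],"fingers": 1},
])

```text
clock: 5.7
tcp_pos: [0.5663, 0.0647, 0.0993]
orientation: [-0.0, 0.17, 0.985, -0.0]
wrist_force: [-2.0, -2.4, 4.4]
finger_gap: -0.0001
```

Contact came at TCP≈0.1065, so the pad is about 7 mm in with 4.4 N. I'll go about 2 mm deeper, short of the 11 mm stop.

Request:
arm_command([
  {"delta_pos": [0,0,0.1],"rot": [0,0,0],"fingers": 1},
  {"delta_pos": [0,0,0],"rot": [0,0,0],"fingers": 1},
])

```text
clock: 5.9
tcp_pos: [0.5664, 0.0648, 0.0973]
orientation: [-0.0, 0.17, 0.985, -0.0]
wrist_force: [-2.0, -2.3, 4.2]
finger_gap: -0.0001
```

Request:
arm_command([
  {"delta_pos": [0,0,0.05],"rot": [0,0,0],"fingers": 1},
  {"delta_pos": [0,0,0],"rot": [0,0,0],"fingers": 1},
])

```text
clock: 6.1
tcp_pos: [0.5665, 0.0648, 0.0965]
orientation: [-0.0, 0.17, 0.985, -0.0]
wrist_force: [-2.7, -2.4, 4.0]
finger_gap: 0.0005
```

About 10 mm in and the force has begun to fall, so the latch should be over. Lift fast straight up, then up and back away from the hinge.

Request:
arm_command([
  {"delta_pos": [0,0,-1],"rot": [0,0,0],"fingers": 1},
  {"delta_pos": [0,0,-1],"rot": [0,0,0],"fingers": 1},
  {"delta_pos": [0.3,-0.3,-1],"rot": [0,0,0],"fingers": 1},
  {"delta_pos": [0.7,-0.6,-1],"rot": [0,0,0],"fingers": 1},
  {"delta_pos": [0.8,-0.7,-1],"rot": [0,0,0],"fingers": 1},
  {"delta_pos": [0.8,-0.7,-1],"rot": [0,0,0],"fingers": 1},
  {"delta_pos": [0.8,-0.7,-1],"rot": [0,0,0],"fingers": 1},
  {"delta_pos": [0.8,-0.7,-1],"rot": [0,0,0],"fingers": 1},
  {"delta_pos": [0.8,-0.7,-0.7],"rot": [0,0,0],"fingers": 1},
  {"delta_pos": [0.5,-0.4,-0.3],"rot": [0,0,0],"fingers": 1},
  {"delta_pos": [0,0,0],"rot": [0,0,0],"fingers": 1},
  {"delta_pos": [0,0,0],"rot": [0,0,0],"fingers": 1},
  {"delta_pos": [0,0,0],"rot": [0,0,0],"fingers": 1},
  {"delta_pos": [0,0,0],"rot": [0,0,0],"fingers": 1},
  {"delta_pos": [0,0,0],"rot": [0,0,0],"fingers": 1},
  {"delta_pos": [0,0,0],"rot": [0,0,0],"fingers": 1},
  {"delta_pos": [0,0,0],"rot": [0,0,0],"fingers": 1},
  {"delta_pos": [0,0,0],"rot": [0,0,0],"fingers": 1},
  {"delta_pos": [0,0,0],"rot": [0,0,0],"fingers": 1},
  {"delta_pos": [0,0,0],"rot": [0,0,0],"fingers": 1},
])

```text
clock: 8.1
tcp_pos: [0.4307, 0.0113, 0.2766]
orientation: [0.0, 0.17, 0.985, 0.0]
wrist_force: [-0.4, -1.0, 0.4]
finger_gap: 0.0001
```

```bash
python3 - <<'E'
from h import *
go([.566,.065,.133]); snap('side','s4'); snap('top','t4')
a=cv2.imread('pics/s4.png')[90:315,160:400];b=cv2.imread('pics/t4.png')[100:280,180:372]
cv2.imwrite('pics/c4.png',np.hstack([cv2.resize(a,(400,375)),cv2.resize(b,(400,375))]))
E
```

```text
8.1 [0.4307 0.0113 0.2766] [-0.44 -0.95  0.38] 0.00010277886495121213 to go/20mm [-5.471  4.796  7.183]
```

View pics/c4.png

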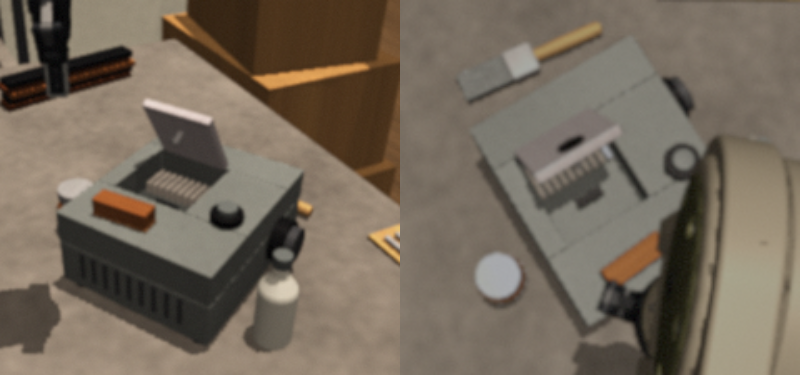

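The hatch is standing open: side crop, plate from (150,105) to (220,165), with the filter visible. The block, jar, bottle and brush haven't moved, and the arm is clear. I'll wait 2 s, then measure the angle and check that it holds.

Request:
arm_command([
  {"delta_pos": [0,0,0],"rot": [0,0,0],"fingers": 1},
  {"delta_pos": [0,0,0],"rot": [0,0,0],"fingers": 1},
  {"delta_pos": [0,0,0],"rot": [0,0,0],"fingers": 1},
  {"delta_pos": [0,0,0],"rot": [0,0,0],"fingers": 1},
  {"delta_pos": [0,0,0],"rot": [0,0,0],"fingers": 1},
  {"delta_pos": [0,0,0],"rot": [0,0,0],"fingers": 1},
  {"delta_pos": [0,0,0],"rot": [0,0,0],"fingers": 1},
  {"delta_pos": [0,0,0],"rot": [0,0,0],"fingers": 1},
  {"delta_pos": [0,0,0],"rot": [0,0,0],"fingers": 1},
  {"delta_pos": [0,0,0],"rot": [0,0,0],"fingers": 1},
  {"delta_pos": [0,0,0],"rot": [0,0,0],"fingers": 1},
  {"delta_pos": [0,0,0],"rot": [0,0,0],"fingers": 1},
  {"delta_pos": [0,0,0],"rot": [0,0,0],"fingers": 1},
  {"delta_pos": [0,0,0],"rot": [0,0,0],"fingers": 1},
  {"delta_pos": [0,0,0],"rot": [0,0,0],"fingers": 1},
  {"delta_pos": [0,0,0],"rot": [0,0,0],"fingers": 1},
  {"delta_pos": [0,0,0],"rot": [0,0,0],"fingers": 1},
  {"delta_pos": [0,0,0],"rot": [0,0,0],"fingers": 1},
  {"delta_pos": [0,0,0],"rot": [0,0,0],"fingers": 1},
  {"delta_pos": [0,0,0],"rot": [0,0,0],"fingers": 1},
])

```text
clock: 10.2
tcp_pos: [0.4307, 0.0113, 0.2766]
orientation: [-0.0, 0.17, 0.985, 0.0]
wrist_force: [0.5, -0.1, -0.4]
finger_gap: -0.0001
```

```bash
python3 - <<'E'
from h import *
np.set_printoptions(precision=3,suppress=True)
snap('side','s5')
x=np.array([.92,.39]); 
for f in('s4','s5'):
    P=[world(f,u,v) for u in range(254,288,3) for v in range(154,190,2)]
    P=np.array([p for p in P if p[2]>.14]); i=P[:,2].argmax()
    top=P[i]; print(f,'hatch highest',P[i],len(P))
    n=np.linalg.svd(P-P.mean(0))[2][2]; print('tilt of plane rad',np.arccos(abs(n[2])))
a=cv2.imread('pics/s4.png',0).astype(int);b=cv2.imread('pics/s5.png',0).astype(int);c=cv2.imread('pics/s0.png',0).astype(int)
r=np.s_[150:310,190:350]; print('changed px s4-s5',(abs(a-b)[r]>30).sum())
for n,q in(('block',np.s_[205:226,212:256]),('button',np.s_[208:230,285:308]),('bottle',np.s_[238:302,310:342])): print(n,(abs(c-b)[q]>30).sum())
E
```

```text
s4 hatch highest [0.598 0.093 0.22 ] 142
tilt of plane rad 1.1025159176692076
s5 hatch highest [0.625 0.051 0.22 ] 142
tilt of plane rad 1.102406936544443
changed px s4-s5 0
block 5
button 0
bottle 0
```

```bash
python3 -c "
from workcell import env
print(env.hand_in())"
```

```text
the job is handed in; nothing more can be done
None
```

The filter hatch is open and staying open, and I've handed the job in at about 10.3 s on the robot's clock. I pressed the pad once with closed fingertips, about 10 mm deep at roughly 4 N. Then I lifted off quickly, moved back away from the hinge, and the hatch sprang up by itself.

**Last checks:**
- **Hatch:** the side camera gave an opening of about 1.10 rad, against about 1.05 expected. Two side pictures about 2 s apart showed no change, with the arm clear and the wrist force near zero.
- **Power button and bottle:** both look the same as at the start.
- **Sanding block:** 5 pixels differed from the start. I put that down to edge or shadow noise and did not look further.
- **Jar and brush:** I checked these by eye only, in the pictures taken after the hatch opened, and saw no movement.

**Disagreement:** the reported tool tip height read about 30 mm lower than where the camera showed the fingertips. I went by the camera and the contact force instead. The pad was touched at a reported height of 0.1065 m rather than the 0.133 m given.

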